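# Seat the control standard in the polarimeter

### The arm

A 6-joint arm with a two-finger parallel gripper is mounted at the origin on the work surface. World frame = base frame: x ahead of the robot, y to its left, z up, the work surface at z = 0. Lengths are in mm, angles in rad, forces in N, time in s.
With the tool pointing down it reaches from about 350 to 975 mm from the base axis. Payload 7.1 kg.
Tool frame: the origin (TCP) lies at the very end of the fingers, on their centre line; the grasp point (between the pads) lies 19 mm behind it; x points along the fingers, y is the direction in which the jaws open and shut, and the axes are right-handed (so a half turn about x gives the same grasp; the last joint's range is limited). The gripper opens to 88 mm and grips with 3 to 60 N. Pads are 20 mm wide; open, the fingers measure 115 mm over their backs; the gripper's body (75 mm by 178 mm) begins 61 mm behind the grasp point.
Start: joints at [1.218, 0.423, 1.63, -0, 1.089, -0.019], TCP at [204.74, 590.497, 222.675] pointing down, gripper open.
Joint ranges: [-3, 3], [-0.9, 2.11], [0.09, 2.58], [-1.31, 4.45], [0.11, 2.69], [-2.54, 2.54]. Speed limits (rad/s): [2.39, 2.39, 3.01, 3.14, 3.14, 3.14].

### API

Orientations are given as a rotation vector (axis times angle).
In Python, from workcell import ctrl gives the robot as it stands. The module is installed in compiled form; this text tells all that it offers.
- The arm moves only by the tool carry_out, never from a script. Its argument "commands" is a list of rows, each a list of 6 numbers: the shift along the tool's x, y, z in m, then the turn, a rotation vector about the tool's x, y, z in degrees. In form: [[tx, ty, tz, rx, ry, rz], ...]. A call has 1 to 8 rows; each row shifts and turns the pose as measured when the row begins, along the tool's axes as they then stand; what a row does not reach is not made up. A row lasts 1/8 s, in which the tool goes at most 62.5 mm and 10.7 degrees, less where a joint would pass 70% of its speed; a pose out of reach is approached as far as the arm can. A call with a gripper value outside its range is refused whole. "grip" is the closure, from 0 (fully open) to 1 (shut), set as the call begins (left out, the last holds). The fingers move at their own pace and stop on an object; the grip force is fixed at half the most. Time passes only in rows, so rows that do not move let the fingers close. It gives the time, the measured TCP pose, the force and the opening at its end, in the units of the state.
- ctrl.get_obs(): the state, without advancing time (a new reading comes with each control period).
- ctrl.get_image(name): name is "scene" or "top" or "wrist"; returns a dict with "pixels" (420x560x3 uint8, blue, green, red), "intrinsics" (3x3 intrinsics, pixels), "rvec" (rotation vector, rad) and "tvec" (3), from world to camera coordinates, as OpenCV has them. Camera axes: x right, y down, z forward; pixel columns grow to the right and rows downward; lengths in mm; the calibration is good to about 2 mm. A picture is of the moment at which its call begins. There is no depth.
- ctrl.close_job(): hands the job in, once; it reports no verdict.
The state is a dict: "t": time; "qpos": joint angles; "qvel": joint speeds; "joint_torque": joint torques, N m; "ee_pos": TCP position; "orientation": TCP orientation; "ft_force": force on the tool from outside, world axes, zero at the start; "moment": the same for the moment, N m; "width": finger opening in mm.
Only numpy, scipy, OpenCV 4.12 (cv2) and the standard library are available. Lean on these libraries where they do the work, as an engineer would, in place of code of your own. Each camera call takes 0.05 s, during which the arm holds its last target. There are 200 camera calls.

### The job

Load the polarimeter for its morning check: take the steel control standard with the red collars from the rack, lay it in the V-shaped trough of the sample chamber, and slide it along under the light hood until you feel its end against the end stop, pressing it home lightly for half a second or more (the quartz plate inside is delicate, so never ram or drop it). Then let go and slide the chamber cover fully shut. Leave the two glass tubes in the rack and the amber jar where they are.

Things in the scene. Friction and masses are not known exactly. Their poses are not given: they have to be found in the camera images.
- standard_center (a point): Centre of the control standard: a steel cylinder 30 mm in diameter, 100 mm long, about 0.2 kg, with a red collar near each end (ends alike, either may go first). y axis along the cylinder. Starts lying in one of the rack's three saddles, axis 45 mm above the bench. Its quartz plate is delicate: more than 12 N on the end stop, or 30 N on any other part of the polarimeter, spoils it.
- tube_a_center (a point): Centre of a pale-blue glass sample tube with black collars, 30 mm in diameter, 100 mm long, y axis along it; it lies in the rack and stays there.
- tube_b_center (a point): Centre of the other pale-blue glass tube, same as the first; it lies in the rack and stays there.
- rack: White rack, fixed, 260 mm (x) by 100 mm (y); origin at the centre of its underside. Saddles at x = -80, 0, +80 mm hold three tubes lying along its y, on two notched rails 10 mm thick at y = -34 and +34 mm; the rails' tops are 10 mm below the tube axis. Between the rails, under and beside each tube, there is free space down to the base plate, 8 mm above the bench.
- polarimeter: White bench polarimeter, fixed, 590 mm long (its y = -190 to +400 mm), 280 mm deep (x = -140 to +140), deck 150 mm above the bench. Origin on the bench under the sample chamber, z up; its keys face -x. The chamber is open from above over x = -70 to +70, y = -80 to +120 mm; floor 85 mm above the bench. Two guides for the cover run along y at x = -91 and +91 mm, 5 mm above the deck.
- trough (a point): Point on the axis of a tube lying in the aluminium V-trough, half-way along the chamber's opening (y = +20 mm of the polarimeter), 125 mm above the bench; axes parallel to the polarimeter's, y along the trough. The V has 120 degrees included angle and is 26 mm wide, with free space beside it; its upper edges are 11 mm below the tube's axis. It runs from y = +120 mm to the end stop.
- hood (a point): Middle of the mouth of the dark-grey light hood, on the trough's axis (y = -80 mm of the polarimeter, 125 mm above the bench). The end of the trough and the end stop lie under it: a tunnel 44 mm wide reaching 4.5 mm above a tube, with a 16 mm sight slot in its roof. A tube is laid in the open part of the trough and slid towards -y, 20 to 50 mm in under the hood, to the stop.
- end_stop: End stop. Origin: its fixed boss, y = -140 mm of the polarimeter, 125 mm up; +y back along the trough. A 27 mm white disc stands off it on a locked spindle by 12 to 42 mm (set differently each time, not measured: find it by feel), yields 2 mm on a weak 0.6 N spring, then is rigid. Home = pressed there with at least 2 N (besides the 1 to 3 N it takes to slide) for 0.5 s; over 12 N spoils it.
- cover (a joint): Flat dark-grey cover, 172 mm by 250 mm, 8 mm thick, that slides on the polarimeter's deck along its y axis: 0 = fully shut over the chamber, 0.245 m = fully open towards +y; it starts open. It takes about 2 N to slide and stays where it is left.
- cover_handle (a point): Centre of the blue upright handle on the cover, which moves with it: a plate 70 mm wide (polarimeter's x), 12 mm thick (polarimeter's y), standing 28 mm above the cover; this point is 14 mm above the cover and 173 mm above the bench. With the cover shut it is at y = -88 mm of the polarimeter.
- reagent: Amber closed jar, 60 mm in diameter, 75 mm tall, origin at the centre of its base; it stays where it stands.
Mind the look-alikes: they are no part of the job. What is shaped like the part that bears standard_center but purple or yellow is not meant.

How it is judged (in metres and radians):
On the way, in this order (a step that is already met when the one before it is completed fails the run):
1. the standard lies in the V-trough, still clear of the end stop (x of standard_center in the frame of end_stop between -0.003 and 0.003 m and z of standard_center in the frame of end_stop between -0.003 and 0.003 m and angle between the y axis of standard_center and the y axis of end_stop, either way round below 0.06 rad and y of standard_center in the frame of end_stop between 0.1 and 0.22 m), for 0.1 s.
2. the standard is pressed home against the end stop with at least 2 N for half a second (contact force between standard and end_stop above 2 N and angle between the y axis of standard_center and the y axis of end_stop, either way round below 0.06 rad), for 0.5 s.
3. the cover is fully shut (value of joint cover below 0.005 m), for 0.2 s.
At the end, for the whole second after the job is handed in: The standard lies at rest in the V-trough (axis within 3 mm of the trough's line) with its end still bearing on the end stop's sprung disc, and the cover is shut to within 5 mm (x of standard_center in the frame of end_stop between -0.003 and 0.003 m and z of standard_center in the frame of end_stop between -0.003 and 0.003 m and angle between the y axis of standard_center and the y axis of end_stop, either way round below 0.06 rad and y of standard_center in the frame of end_stop between 0.057 and 0.093 m and contact force between standard and end_stop above 0.1 N and value of joint cover below 0.005 m and linear speed of standard below 0.01 m/s); the robot touches nothing.
It fails at once if the standard is pressed against the end stop with more than 12 N (contact force between standard and end_stop above 12 N).
It fails at once if the standard is dropped on, or knocked against, any part of the polarimeter with more than 30 N (contact force between standard and polarimeter above 30 N).
It fails at once if a glass tube in the rack is shifted by more than 12 mm (distance of any of tube_a_center, tube_b_center from where it was at the start of the episode above 0.012 m).
It fails at once if the amber jar is shifted by more than 20 mm (distance of reagent from where it was at the start of the episode above 0.02 m).
It also fails if it takes over 69 s, if anything falls off the work surface, if the arm or the gripper's body presses on something with over 40 N, if the wrist force passes 120 N, or if a joint passes its speed limit or range.

## Working session

There is one attempt and no reset: what is moved stays moved. The work goes in short steps, Python scripts to look and compute and a tool call to move; the robot and the scene stay as the last step left them, time stands still between calls to the robot, and variables do not carry over. Pictures are saved under pics/ and viewed, about 8 in all and at most 12, crops included, and the job is handed in when it is done.

Besides the shell and the picture viewer there is one more tool, called after "Call:" by a JSON object that holds its "name" and its "arguments", one argument or row to a line. carry_out: Moves the arm, as the interface text tells. Its arguments: {"type":"object","properties":{"commands":{"type":"array"},"grip":{"type":"number"}},"required":["commands"]}

```bash
mkdir -p pics
cat > h.py <<'E'
import numpy as np, cv2
from workcell import ctrl
def cam(n):
    d=ctrl.get_image(n); return d
def ray(d,u,v):
    R,_=cv2.Rodrigues(np.array(d["rvec"],float)); t=np.array(d["tvec"],float).ravel()
    c=-R.T@t; r=R.T@np.linalg.inv(np.array(d["intrinsics"]))@np.array([u,v,1.]); return c,r/np.linalg.norm(r)
def onz(d,u,v,z):
    c,r=ray(d,u,v); return c+r*(z-c[2])/r[2]
def proj(d,p):
    return cv2.projectPoints(np.array(p,float).reshape(-1,3),np.array(d["rvec"],float),np.array(d["tvec"],float),np.array(d["intrinsics"],float),None)[0].reshape(-1,2)
E
python3 - <<'E'
from h import *
import pickle
D={}
for n in("scene","top"):
    d=cam(n);D[n]=d;cv2.imwrite(f"pics/{n}0.png",d["pixels"])
    print(n,ray(d,280,210))
pickle.dump(D,open("d0.pkl","wb"))
print(ctrl.get_obs())
E
```

```text
scene (array([ 919.43113648, -460.97771437, 1013.17285794]), array([-0.38132523,  0.30188308, -0.87376065]))
top (array([ 369.25664994, -166.03889946, 1259.11408592]), array([ 0.14351641, -0.00277226, -0.98964405]))
{'t': 0.1, 'qpos': array([ 1.21798345e+00,  4.23768678e-01,  1.63057652e+00, -2.29979746e-05,
        1.08859056e+00, -1.90154201e-02]), 'qvel': array([ 2.47776002e-04, -1.84479186e-03, -1.62438505e-03,  8.77254217e-05,
        1.04669863e-03,  9.43718555e-04]), 'joint_torque': array([-2.31389940e-04, -5.45617497e+01, -2.74323803e+01,  6.44532032e-02,
        1.88071345e-02, -3.83119277e-05]), 'ee_pos': array([204.59503658, 590.05413458, 221.99132566]), 'orientation': array([ 0.26089997,  1.55510725, -0.26298727]), 'ft_force': array([ 0.06711445,  0.85734069, -0.13123585]), 'moment': array([-0.0475761 , -0.04270069,  0.01142817]), 'width': 87.85376210713588}
```

View pics/scene0.png

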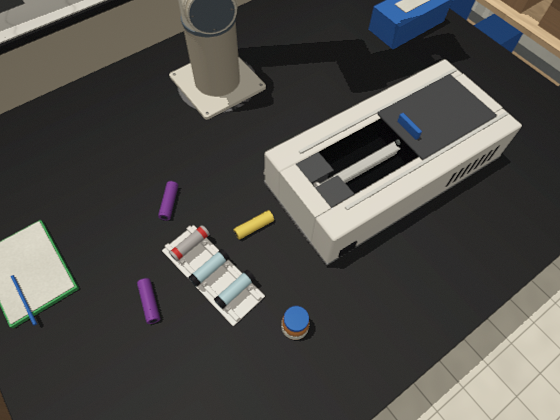

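View pics/top0.png

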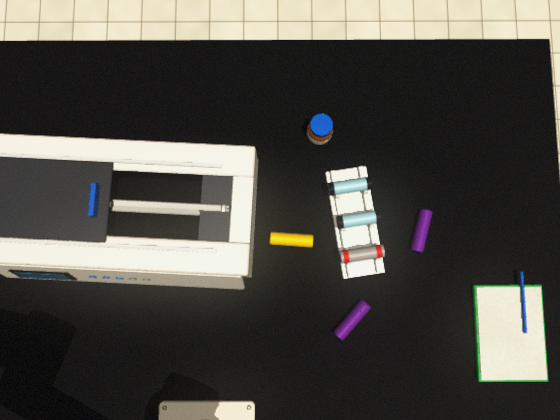

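Top view: the red-collared steel cylinder at (362,254) in the rack fits the description. The glass tubes are at (349,186) and (357,219). The purple lookalikes at (352,320) and (422,230) and the yellow one at (292,240) lie on the bench, so they are not meant. The polarimeter is on the left: trough at (112–230,207), handle at (93,200), hood at about (215,208).

Run:
```python
from h import *
import pickle
D=pickle.load(open("d0.pkl","rb"))
for n in D:
    d=D[n];hsv=cv2.cvtColor(d["pixels"],cv2.COLOR_BGR2HSV)
    red=(((hsv[...,0]<8)|(hsv[...,0]>172))&(hsv[...,1]>150)&(hsv[...,2]>70)).astype(np.uint8)
    k,l,s,c=cv2.connectedComponentsWithStats(red)
    for i in range(1,k):
        if s[i,4]>15: print(n,"red",s[i],c[i].round(1),onz(d,*c[i],55).round(1))
    bl=((abs(hsv[...,0].astype(int)-110)<12)&(hsv[...,1]>150)&(hsv[...,2]>90)).astype(np.uint8)
    k,l,s,c=cv2.connectedComponentsWithStats(bl)
    for i in range(1,k):
        if 60<s[i,4]<1000: print(n,"blue",s[i],c[i].round(1),onz(d,*c[i],187).round(1), cv2.minAreaRect(np.argwhere(l==i)[:,::-1].astype(np.int32)))
p=D["top"]["pixels"]
a=cv2.resize(p[120:300,60:260],None,fx=3,fy=3,interpolation=3)
b=cv2.resize(p[160:290,320:400],None,fx=2.4,fy=2.4,interpolation=3)
o=np.zeros((540,800,3),np.uint8);o[:,:600]=a;o[:b.shape[0],605:605+b.shape[1]]=b
cv2.imwrite("pics/crop1.png",o)
```

```text
scene red [197 227  11  11  51] [201.9 231.8] [ 439.8 -316.1   55. ]
scene red [171 248  11  11  53] [176.7 252.5] [ 451.4 -391.6   55. ]
scene blue [450   0  19  19 101] [459.1   9. ] [332.2 624.8 187. ] ((460.8799743652344, 8.66002082824707), (19.40000343322754, 10.80000114440918), 36.869895935058594)
scene blue [474  14  47  38 772] [498.2  30.1] [456.1 646.  187. ] ((498.2420654296875, 29.70600128173828), (45.22056198120117, 21.50348472595215), 34.69515609741211)
scene blue [398 113  24  26 270] [409.  125.5] [554. 209. 187.] ((408.75006103515625, 125.25001525878906), (28.284271240234375, 9.192388534545898), 45.0)
scene blue [ 11 276  26  49 161] [ 24.2 302.1] [ 435.6 -684.7  187. ] ((22.69999122619629, 299.9000244140625), (53.21841049194336, 4.0249223709106445), 63.43495178222656)
scene blue [284 306  25  25 490] [296.  318.1] [ 761.9 -288.6  187. ] ((296.0, 318.0), (24.0, 24.0), 90.0)
top red [376 245   6  13  59] [378.7 250.8] [ 449.  -394.1   55. ]
top red [343 250   6  13  60] [345.6 256.2] [ 437.1 -318.4   55. ]
top blue [310 113  23  23 414] [321.  124.2] [ 706.3 -255.9  187. ] ((321.0, 124.0), (22.0, 22.0), 90.0)
top blue [ 88 183   9  33 190] [ 91.9 199.3] [548.4 217.8 187. ] ((91.86727142333984, 198.9911651611328), (6.252786159515381, 32.32823181152344), 3.814074993133545)
top blue [520 271   6  61 176] [522.7 299.3] [ 341.8 -655.3  187. ] ((522.6403198242188, 301.0167236328125), (60.12104797363281, 3.3219900131225586), 87.33700561523438)
```

View pics/crop1.png

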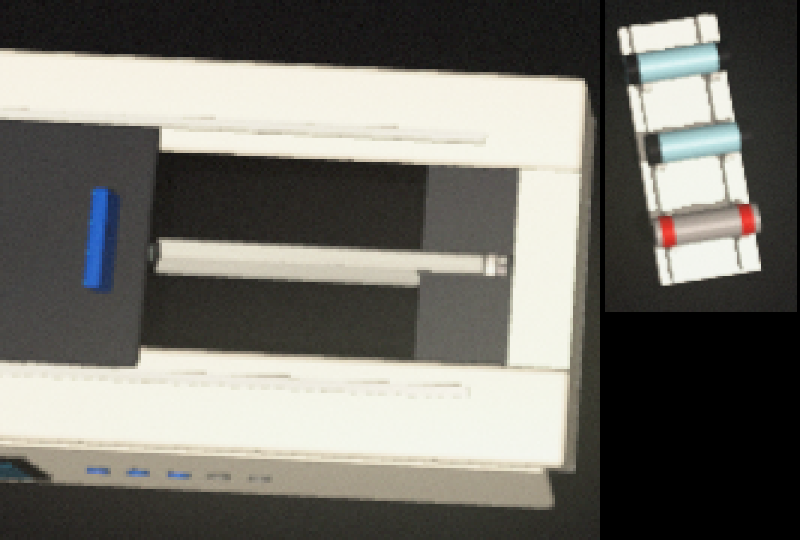

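The crop confirms it: steel body with red collars, lying in the rack's lowest saddle in the picture. The glass tubes have black collars. The end-stop disc shows through the slot at crop (495,265), full-image (225,208).

Run:
```python
from h import *
import pickle
D=pickle.load(open("d0.pkl","rb"));d=D["top"]
c=lambda u,v,z:onz(d,60+u/3-.33,120+v/3-.33,z).round(1)
for nm,u,v,z in[("corner +x-y",586,80,150),("corner -x-y",572,467,150),("open +x -y(hood)",428,165,150),("hood mouth -x",415,359,150),("hood end +x",518,168,150),("hood end -x",508,365,150),
 ("opening edge +x L",160,152,150),("opening -x L",140,349,150),
 ("slot mid R",510,264,148),("slot mid L",420,263,148),("guide+ R",487,138,157),("guide- R",468,393,157),
 ("disc L",484,265,125),("disc R",498,265,125),("trough top L",159,239,114),("trough top R",420,253,114),("trough bot L",159,272,100),("disc R",510,265,125),("handle top ctr",98,240,187)]: print(nm,c(u,v,z))
R,_=cv2.Rodrigues(ctrl.get_obs()["orientation"]);print(R.round(3))
```

```text
corner +x-y [ 669.1 -115.8  150. ]
corner -x-y [ 392.5 -106.7  150. ]
open +x -y(hood) [607.2  -3.1 150. ]
hood mouth -x [468.3   3.8 150. ]
hood end +x [604.8 -67.4 150. ]
hood end -x [463.8 -61.5 150. ]
opening edge +x L [617.3 188.5 150. ]
opening -x L [476.1 197.2 150. ]
slot mid R [535.8 -62.1 148. ]
slot mid L [536.7   1.7 148. ]
guide+ R [625.1 -45.8 157. ]
guide- R [443.8 -34.5 157. ]
disc L [538.6 -41.1 125. ]
disc R [538.5 -51.3 125. ]
trough top L [560.4 198.3 114. ]
trough top R [549.3   7.  114. ]
trough bot L [538.  201.8 100. ]
disc R [538.5 -59.9 125. ]
handle top ctr [547.6 216.8 187. ]
[[-0.     0.328  0.945]
 [-0.001  0.945 -0.328]
 [-1.    -0.001 -0.   ]]
```

Call:
{"name": "carry_out", "arguments": {
  "commands": [
    [-0.008, -0.034, 0.049, 0, 0, 0],
    [-0.008, -0.034, 0.049, 0, 0, 0],
    [-0.008, -0.034, 0.049, 0, 0, 0],
    [-0.008, -0.034, 0.049, 0, 0, 0],
    [-0.008, -0.034, 0.049, 0, 0, 0],
    [-0.008, -0.034, 0.049, 0, 0, 0],
    [-0.008, -0.034, 0.049, 0, 0, 0],
    [-0.008, -0.034, 0.049, 0, 0, 0]
  ],
  "grip": 0
}}

```text
t: 1.1
ee_pos: [491.4, 196.0, 285.6]
orientation: [0.253, 1.557, -0.259]
ft_force: [0.9, 0.7, -0.1]
width: 87.8
```

Call:
{"name": "carry_out", "arguments": {
  "commands": [
    [0, -0.056, 0.015, 0, 0, 0],
    [0, -0.056, 0.01, 0, 0, 0],
    [0, -0.056, 0.01, 0, 0, 0],
    [0, -0.056, 0.01, 0, 0, 0],
    [0, -0.056, 0.01, 0, 0, 0],
    [0, -0.056, 0.01, 0, 0, 0],
    [0, -0.056, 0.01, 0, 0, 0],
    [0, -0.056, 0.01, 0, 0, 0]
  ]
}}

```text
t: 2.1
ee_pos: [426.6, -270.0, 286.9]
orientation: [0.253, 1.556, -0.259]
ft_force: [1.1, -0.1, 0.1]
width: 88.0
```

Call:
{"name": "carry_out", "arguments": {
  "commands": [
    [0, 0, 0, 10, 0, 0],
    [0, 0, 0, 10, 0, 0],
    [0, 0, 0, 10, 0, 0],
    [0, 0, 0, 10, 0, 0],
    [0, 0, 0, 10, 0, 0],
    [0, 0, 0, 10, 0, 0],
    [0, 0, 0, 0, 0, 0]
  ]
}}

```text
t: 2.98
ee_pos: [423.4, -274.1, 284.3]
orientation: [1.089, 1.283, -1.096]
ft_force: [-0.8, 0.3, -0.7]
width: 87.6
```

```bash
cat >> h.py <<'E'
def go(x,y,z,jaw):
    o=ctrl.get_obs(); R,_=cv2.Rodrigues(np.array(o["orientation"]))
    j=np.radians(jaw); Y=np.array([np.cos(j),np.sin(j),0]); X=np.array([0,0,-1.]); T=np.stack([X,Y,np.cross(X,Y)],1)
    dp=np.array([x,y,z])-o["ee_pos"]; rv=cv2.Rodrigues(R.T@T)[0].ravel()
    print("ee",o["ee_pos"].round(1),"jaw",np.degrees(np.arctan2(R[1,1],R[0,1])).round(2),"tilt",(R[:,0]).round(4),"\nshift mm (tool)",(R.T@dp).round(1),"norm",np.linalg.norm(dp).round(1),"turn deg",np.degrees(rv).round(2),"F",np.array(o["ft_force"]).round(2),"w",round(o["width"],1),"t",round(o["t"],2))
def reds(d,z=55):
    hsv=cv2.cvtColor(d["pixels"],cv2.COLOR_BGR2HSV)
    red=(((hsv[...,0]<8)|(hsv[...,0]>172))&(hsv[...,1]>150)&(hsv[...,2]>60)).astype(np.uint8)
    k,l,s,c=cv2.connectedComponentsWithStats(red)
    for i in range(1,k):
        if s[i,4]>80: print("red",s[i],c[i].round(1),onz(d,*c[i],z).round(1),cv2.minAreaRect(np.argwhere(l==i)[:,::-1].astype(np.int32)))
E
python3 - <<'E'
from h import *
d=cam("wrist");cv2.imwrite("pics/w1.png",d["pixels"]);reds(d);print(ray(d,280,210));go(444,-355,140,8.9)
E
```

```text
red [268 209  21   9 144] [278.3 213.5] [ 436.1 -317.9   55. ] ((277.92816162109375, 213.36463928222656), (20.287710189819336, 7.778707504272461), 3.0127875804901123)
red [267 261  22   9 139] [277.4 265.5] [ 447.2 -393.5   55. ] ((277.4576416015625, 265.347900390625), (21.123613357543945, 7.740330696105957), 2.8624050617218018)
(array([ 413.01807042, -196.67422315,  447.36492111]), array([ 0.05983445, -0.28325559, -0.95717611]))
ee [ 423.4 -274.1  284.3] jaw 9.14 tilt [-0.0053 -0.001  -1.    ] 
shift mm (tool) [144.2   8.3  83.2] norm 166.7 turn deg [0.24 0.01 0.31] F [0.11 0.12 0.35] w 87.9 t 3.02
```

View pics/w1.png

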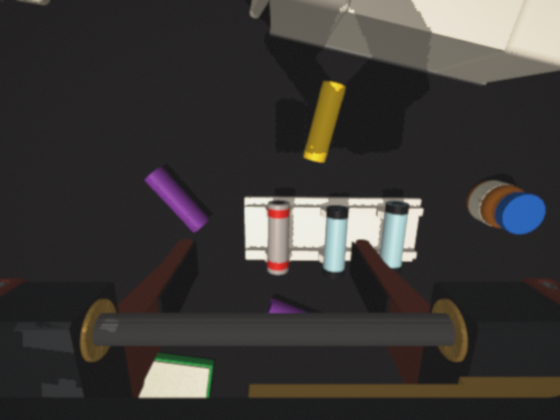

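The wrist view shows the standard at (278,239) with red collars at rows 213 and 265, and the glass tubes to its right at columns 337 and 396. All three cameras agree within about 3 mm. I'll approach with the fingers partly closed so they clear the neighbouring tube.

Call:
{"name": "carry_out", "arguments": {
  "commands": [
    [0.03, 0.0016, 0.022, 0, 0, 0],
    [0.03, 0.0016, 0.022, 0, 0, 0],
    [0.03, 0.0016, 0.022, 0, 0, 0],
    [0.03, 0.0016, 0.022, 0, 0, 0],
    [0, 0, 0, 0, 0, 0]
  ],
  "grip": 0.3
}}

```text
t: 3.65
ee_pos: [445.0, -362.3, 161.6]
orientation: [1.073, 1.29, -1.079]
ft_force: [-0.3, -0.2, -0.2]
width: 61.2
```

Run:
```python
from h import *
d=cam("wrist");reds(d);go(442.7,-355.5,100,8.5)
```

```text
red [257 149  32  14 396] [272.4 155.4] [ 436.1 -317.2   55. ] ((272.4247741699219, 155.65567016601562), (31.422103881835938, 12.714144706726074), 2.602562189102173)
red [254 231  32  14 326] [269.9 237.9] [ 447.4 -393.3   55. ] ((269.49176025390625, 237.7318572998047), (31.158702850341797, 12.563417434692383), 2.045408248901367)
ee [ 445.4 -362.1  163. ] jaw 10.27 tilt [-0.0021 -0.0028 -1.    ] 
shift mm (tool) [62.9 -1.3 -7.1] norm 63.4 turn deg [1.77 0.14 0.14] F [ 0.26 -0.1  -0.4 ] w 61.3 t 3.7
```

Call:
{"name": "carry_out", "arguments": {
  "commands": [
    [0.03, -0.0015, -0.007, 1.8, 0, 0],
    [0.03, 0, 0, 0, 0, 0],
    [0.03, 0, 0, 0, 0, 0],
    [0.02, 0, 0, 0, 0, 0],
    [0, 0, 0, 0, 0, 0]
  ]
}}

```text
t: 4.32
ee_pos: [446.1, -355.0, 58.6]
orientation: [1.089, 1.268, -1.093]
ft_force: [0.5, 0.1, 0.4]
width: 61.5
```

Run:
```python
from h import *
go(442.2,-355.5,29,8.4)
```

```text
ee [ 446.1 -355.    58.6] jaw 8.98 tilt [ 0.0062 -0.0088 -0.9999] 
shift mm (tool) [29.6 -4.1 -0.4] norm 29.8 turn deg [ 0.58  0.55 -0.27] F [0.5  0.05 0.41] w 61.5 t 4.33
```

Call:
{"name": "carry_out", "arguments": {
  "commands": [
    [0.015, -0.004, 0, 0.6, 0.5, -0.3],
    [0.015, 0, 0, 0, 0, 0],
    [0, 0, 0, 0, 0, 0]
  ]
}}

```text
t: 4.7
ee_pos: [443.7, -356.6, 30.0]
orientation: [1.099, 1.271, -1.1]
ft_force: [-0.8, -0.0, 0.4]
width: 61.5
```

Call:
{"name": "carry_out", "arguments": {
  "commands": [
    [0, 0, 0, 0, 0, 0],
    [0, 0, 0, 0, 0, 0],
    [0, 0, 0, 0, 0, 0],
    [0, 0, 0, 0, 0, 0],
    [0, 0, 0, 0, 0, 0],
    [0, 0, 0, 0, 0, 0]
  ],
  "grip": 1
}}

```text
t: 5.45
ee_pos: [441.4, -357.3, 30.8]
orientation: [1.096, 1.274, -1.101]
ft_force: [0.9, -0.1, -1.9]
width: 29.4
```

Run:
```python
from h import *
go(442.2,-355.5,29,8.4)
```

```text
ee [ 441.4 -357.3   30.8] jaw 8.5 tilt [-4.0e-04 -3.7e-03 -1.0e+00] 
shift mm (tool) [ 1.8  1.  -1.6] norm 2.6 turn deg [0.1  0.21 0.05] F [ 0.9  -0.08 -1.92] w 29.4 t 5.45
```

Call:
{"name": "carry_out", "arguments": {
  "commands": [
    [-0.02, 0, 0, 0, 0, 0],
    [-0.04, 0, 0, 0, 0, 0],
    [-0.05, 0, 0, 0, 0, 0],
    [-0.05, 0, 0, 0, 0, 0],
    [-0.05, 0, 0, 0, 0, 0],
    [-0.03, 0, 0, 0, 0, 0],
    [0, 0, 0, 0, 0, 0]
  ]
}}

```text
t: 6.32
ee_pos: [442.1, -355.1, 285.8]
orientation: [1.095, 1.269, -1.099]
ft_force: [0.6, -0.3, -1.9]
width: 29.2
```

Call:
{"name": "carry_out", "arguments": {
  "commands": [
    [0, 0.01, -0.025, 0, 0, 0],
    [0, 0.021, -0.054, 0, 0, 0],
    [0, 0.021, -0.054, 0, 0, 0],
    [0, 0.021, -0.054, 0, 0, 0],
    [0, 0.021, -0.054, 0, 0, 0],
    [0, 0.021, -0.054, 0, 0, 0],
    [0, 0.021, -0.054, 0, 0, 0],
    [0, 0.01, -0.025, 0, 0, 0]
  ]
}}

```text
t: 7.32
ee_pos: [526.8, 48.4, 274.5]
orientation: [1.096, 1.279, -1.109]
ft_force: [0.3, 0.7, -1.2]
width: 29.5
```

Run:
```python
from h import *
go(542,100,220,-2.6)
```

```text
ee [526.8  48.4 274.5] jaw 8.3 tilt [-0.0087 -0.0034 -1.    ] 
shift mm (tool) [ 54.2  23.  -49. ] norm 76.6 turn deg [10.9   0.17  0.51] F [ 0.34  0.7  -1.2 ] w 29.5 t 7.33
```

Call:
{"name": "carry_out", "arguments": {
  "commands": [
    [0.01, 0.012, -0.025, 5.5, 0.2, 0.3],
    [0.01, 0.012, -0.025, 5.5, 0, 0.2],
    [0, 0, 0, 0, 0, 0]
  ]
}}

```text
t: 7.7
ee_pos: [543.1, 104.4, 249.4]
orientation: [1.241, 1.191, -1.25]
ft_force: [-0.4, -0.5, -2.1]
width: 29.1
```

Run:
```python
from h import *
d=cam("wrist");cv2.imwrite("pics/w2.png",d["pixels"]);reds(d);print(ray(d,280,210));go(542,100,220,-2.6)
t=cam("top");cv2.imwrite("pics/t2.png",t["pixels"])
import pickle;pickle.dump([d,t],open("d2.pkl","wb"))
```

```text
red [ 243  187   63   30 1491] [274.  202.7] [541.6  83.7  55. ] ((274.11834716796875, 201.83680725097656), (28.673690795898438, 62.23384094238281), 89.0759506225586)
red [251 345  45  11 354] [273.1 349. ] [ 530.3 -127.9   55. ] ((273.0, 350.0), (10.0, 44.0), 90.0)
(array([548.85980597, 182.50936727, 412.46244797]), array([-0.00108072, -0.29004975, -0.95701096]))
ee [542.8 103.6 249.7] jaw -2.73 tilt [-7.2e-03 -4.0e-04 -1.0e+00] 
shift mm (tool) [29.7 -0.4  3.6] norm 29.9 turn deg [-0.13  0.04  0.41] F [-0.63  0.4  -2.12] w 29.5 t 7.75
```

View pics/w2.png

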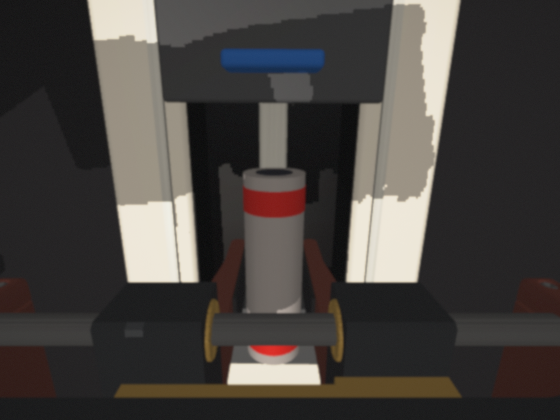

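Run:
```python
from h import *
import pickle
d,t=pickle.load(open("d2.pkl","rb"));g=cv2.cvtColor(d["pixels"],cv2.COLOR_BGR2GRAY).astype(int)
for v in(110,125,140,155,165):
    r=g[v,150:400];gr=np.diff(r);e=[150+i for i in range(len(gr)) if abs(gr[i])>14]
    print(v,e)
    tr=[i for i in e if 250<i<298]
    if tr: print("  trough",onz(d,tr[0]+.5,v,114).round(1),onz(d,tr[-1]+.5,v,114).round(1))
# rear collar center of the held tube -> x at z≈TCP+14.2
o=249.6+14.2
print("tube rear", onz(d,274.1,202,o+10).round(1))
b=(cv2.cvtColor(d["pixels"],cv2.COLOR_BGR2HSV));m=((abs(b[...,0].astype(int)-112)<12)&(b[...,1]>150)&(b[...,2]>80))[:100].astype(np.uint8)
r=cv2.minAreaRect(np.argwhere(m)[:,::-1].astype(np.int32));print(r);print(onz(d,222,52,187),onz(d,323,52,187))
```

```text
110 [162, 164, 165, 184, 185, 186, 187, 257, 258, 259, 285, 286, 287, 288, 357, 358, 359, 360, 379, 380, 382]
  trough [531.8 189.4 114. ] [560.4 188.  114. ]
125 [164, 166, 185, 186, 187, 188, 257, 258, 259, 285, 286, 287, 356, 357, 358, 378]
  trough [531. 176. 114.] [559.  174.7 114. ]
140 [165, 167, 187, 188, 189, 257, 258, 259, 260, 285, 286, 287, 355, 356, 357, 376, 377, 379]
  trough [530.1 162.3 114. ] [558.5 160.9 114. ]
155 [169, 188, 189, 190, 257, 258, 259, 260, 284, 285, 286, 287, 354, 355, 356, 375]
  trough [529.2 148.2 114. ] [558.  146.9 114. ]
165 [167, 169, 170, 188, 189, 190, 191, 257, 258, 259, 260, 284, 285, 286, 287, 353, 354, 355, 374]
  trough [528.6 138.6 114. ] [557.7 137.2 114. ]
tube rear [546.1 144.5 273.8]
((272.0, 60.0), (22.0, 102.0), 90.0)
[514.71696046 225.52109997 187.        ] [581.66507614 222.19704896 187.        ]
```

Viewed: the standard is held square above the trough (columns 258–288 behind it), with the blue handle at (272,60). The trough line is at x≈541 for y≈100, yaw −2.8°.

Call:
{"name": "carry_out", "arguments": {
  "commands": [
    [0.03, -0.0015, 0, 0, 0, 0.2],
    [0.03, 0, 0, 0, 0, 0.2],
    [0.03, 0, 0, 0, 0, 0],
    [0.01, 0, 0, 0, 0, 0],
    [0, 0, 0, 0, 0, 0]
  ]
}}

```text
t: 8.43
ee_pos: [541.0, 98.4, 149.7]
orientation: [1.245, 1.183, -1.242]
ft_force: [-0.0, 0.5, -1.0]
width: 29.3
```

Run:
```python
from h import *
go(541,102,111,-2.8)
```

```text
ee [541.   98.4 149.7] jaw -2.72 tilt [ 0.0031 -0.0013 -1.    ] 
shift mm (tool) [38.7 -0.3 -3.7] norm 38.9 turn deg [ 0.08  0.07 -0.18] F [-0.03  0.49 -1.05] w 29.3 t 8.43
```

Call:
{"name": "carry_out", "arguments": {
  "commands": [
    [0.012, 0, -0.003, 0, 0, 0],
    [0.012, 0, 0, 0, 0, 0],
    [0.006, 0, 0, 0, 0, 0],
    [0, 0, 0, 0, 0, 0]
  ]
}}

```text
t: 8.93
ee_pos: [542.9, 101.5, 120.1]
orientation: [1.247, 1.181, -1.239]
ft_force: [0.0, -0.1, -1.5]
width: 29.8
```

Run:
```python
from h import *
go(541,102,111,-2.8)
```

```text
ee [542.9 101.5 120.1] jaw -2.71 tilt [ 7.1e-03 -7.0e-04 -1.0e+00] 
shift mm (tool) [ 9.  -2.  -0.4] norm 9.3 turn deg [ 0.09  0.02 -0.41] F [ 0.04 -0.09 -1.48] w 29.8 t 8.93
```

Call:
{"name": "carry_out", "arguments": {
  "commands": [
    [0.003, -0.0015, 0, 0, 0, -0.4],
    [0.002, 0, 0, 0, 0, 0],
    [0, 0, 0, 0, 0, 0]
  ]
}}

```text
t: 9.3
ee_pos: [541.7, 101.7, 115.2]
orientation: [1.244, 1.186, -1.244]
ft_force: [-0.1, -0.0, -1.7]
width: 29.1
```

Call:
{"name": "carry_out", "arguments": {
  "commands": [
    [0.002, 0, 0, 0, 0, 0],
    [0, 0, 0, 0, 0, 0]
  ]
}}

```text
t: 9.55
ee_pos: [541.9, 101.7, 113.2]
orientation: [1.244, 1.186, -1.243]
ft_force: [-1.2, -0.4, -2.0]
width: 29.5
```

Call:
{"name": "carry_out", "arguments": {
  "commands": [
    [0.0015, 0, 0, 0, 0, 0],
    [0, 0, 0, 0, 0, 0]
  ]
}}

```text
t: 9.8
ee_pos: [541.9, 101.7, 111.7]
orientation: [1.244, 1.186, -1.243]
ft_force: [0.6, -1.0, -1.4]
width: 29.2
```

Run:
```python
from h import *
go(541,102,111,-2.8)
```

```text
ee [541.9 101.7 111.7] jaw -2.69 tilt [ 1.e-03 -1.e-04 -1.e+00] 
shift mm (tool) [ 0.7 -1.  -0.2] norm 1.2 turn deg [ 0.11  0.   -0.06] F [ 0.62 -0.97 -1.41] w 29.2 t 9.8
```

Call:
{"name": "carry_out", "arguments": {
  "commands": [
    [0.001, 0, 0, 0, 0, 0],
    [0, 0, 0, 0, 0, 0]
  ]
}}

```text
t: 10.05
ee_pos: [542.1, 101.8, 111.3]
orientation: [1.244, 1.186, -1.243]
ft_force: [-0.4, -0.1, -2.1]
width: 29.0
```

Call:
{"name": "carry_out", "arguments": {
  "commands": [
    [0.001, 0, 0, 0, 0, 0],
    [0, 0, 0, 0, 0, 0]
  ]
}}

```text
t: 10.3
ee_pos: [542.1, 101.8, 111.4]
orientation: [1.245, 1.185, -1.243]
ft_force: [-1.7, -0.2, -1.7]
width: 29.2
```

Call:
{"name": "carry_out", "arguments": {
  "commands": [
    [0.0015, 0, 0, 0, 0, 0],
    [0, 0, 0, 0, 0, 0]
  ]
}}

```text
t: 10.55
ee_pos: [542.2, 101.8, 111.4]
orientation: [1.245, 1.185, -1.243]
ft_force: [-1.0, -0.0, -1.5]
width: 29.5
```

Call:
{"name": "carry_out", "arguments": {
  "commands": [
    [0.0015, 0, 0, 0, 0, 0],
    [0, 0, 0, 0, 0, 0]
  ]
}}

```text
t: 10.8
ee_pos: [542.2, 101.8, 111.4]
orientation: [1.245, 1.185, -1.242]
ft_force: [-1.0, -0.2, -0.6]
width: 29.3
```

It has stopped at z 111.4, so the axis is at about 125.6: resting in the V. I'll release.

Call:
{"name": "carry_out", "arguments": {
  "commands": [
    [0, 0, 0, 0, 0, 0],
    [0, 0, 0, 0, 0, 0],
    [0, 0, 0, 0, 0, 0],
    [0, 0, 0, 0, 0, 0]
  ],
  "grip": 0.4
}}

```text
t: 11.3
ee_pos: [542.8, 101.9, 110.7]
orientation: [1.245, 1.185, -1.242]
ft_force: [0.5, -0.2, -0.4]
width: 52.6
```

Run:
```python
from h import *
go(541,102,200,-2.8)
d=cam("wrist");t=cam("top")
cv2.imwrite("pics/w3.png",np.hstack([cv2.resize(d["pixels"],(400,300)),cv2.resize(t["pixels"][120:270,60:260],(400,300),interpolation=3)]))
reds(d,140)
```

```text
ee [542.8 101.9 110.7] jaw -2.71 tilt [ 2.8e-03  3.0e-04 -1.0e+00] 
shift mm (tool) [-89.3  -1.5  -0. ] norm 89.3 turn deg [ 0.09 -0.02 -0.16] F [ 0.52 -0.17 -0.35] w 52.6 t 11.3
red [ 239  187   64   30 1518] [270.2 202.7] [543.9 143.1 140. ] ((270.5, 201.5), (29.0, 63.0), 90.0)
red [247 345  46  11 362] [269.3 349. ] [539.4  63.9 140. ] ((269.5, 350.0), (45.0, 10.0), -0.0)
```

View pics/w3.png

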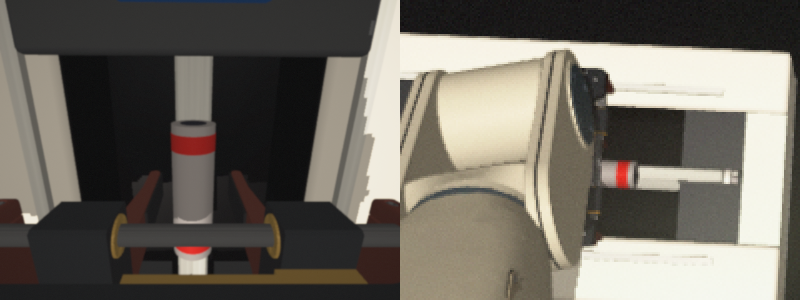

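The standard lies in the trough: wrist view (193,185 in the left half) shows it aligned, and the right half shows its front collar at (625,175) clear of the hood. Next I raise, close the fingers and go behind its rear end to push.

Call:
{"name": "carry_out", "arguments": {
  "commands": [
    [-0.02, 0, 0, 0, 0, 0],
    [-0.03, 0, 0, 0, 0, 0],
    [-0.015, 0, 0, 0, 0, 0],
    [0, 0, 0, 0, 0, 0]
  ]
}}

```text
t: 11.9
ee_pos: [542.1, 101.8, 176.6]
orientation: [1.245, 1.186, -1.243]
ft_force: [-0.3, -0.6, 0.5]
width: 53.0
```

Call:
{"name": "carry_out", "arguments": {
  "commands": [
    [0, 0, -0.02, 0, 0, 0],
    [0, 0, -0.03, 0, 0, 0],
    [0, 0, -0.02, 0, 0, 0],
    [0, 0, 0, 0, 0, 0],
    [0, 0, 0, 0, 0, 0]
  ],
  "grip": 1
}}

```text
t: 12.52
ee_pos: [543.5, 176.0, 172.7]
orientation: [1.241, 1.189, -1.247]
ft_force: [-0.2, -0.4, -0.4]
width: 6.2
```

Run:
```python
from h import *
go(544.7,171,119,-2.8)
```

```text
ee [543.5 176.  172.7] jaw -2.68 tilt [-0.0042 -0.0013 -1.    ] 
shift mm (tool) [53.7  1.7  4.8] norm 54.0 turn deg [0.12 0.09 0.23] F [-0.24 -0.43 -0.4 ] w 6.2 t 12.53
```

Call:
{"name": "carry_out", "arguments": {
  "commands": [
    [0.005, 0.0015, 0.004, 0, 0, 0.2],
    [0, 0, 0, 0, 0, 0]
  ]
}}

```text
t: 12.78
ee_pos: [544.5, 170.5, 167.1]
orientation: [1.242, 1.186, -1.246]
ft_force: [-0.2, -0.3, 0.3]
width: 0.6
```

Call:
{"name": "carry_out", "arguments": {
  "commands": [
    [0.012, 0, 0, 0, 0, 0],
    [0.01, 0, 0, 0, 0, 0],
    [0, 0, 0, 0, 0, 0]
  ]
}}

```text
t: 13.15
ee_pos: [544.4, 169.4, 143.2]
orientation: [1.243, 1.185, -1.248]
ft_force: [-0.0, 0.2, -0.3]
width: 0.7
```

Run:
```python
from h import *
go(544.7,171,119,-2.8)
d=cam("wrist");cv2.imwrite("pics/w4.png",d["pixels"]);reds(d,140)
```

```text
ee [544.4 169.4 143.2] jaw -2.83 tilt [-0.0017 -0.0022 -1.    ] 
shift mm (tool) [24.2  0.3 -1.7] norm 24.3 turn deg [-0.03  0.13  0.09] F [-0.02  0.23 -0.26] w 0.7 t 13.15
```

View pics/w4.png

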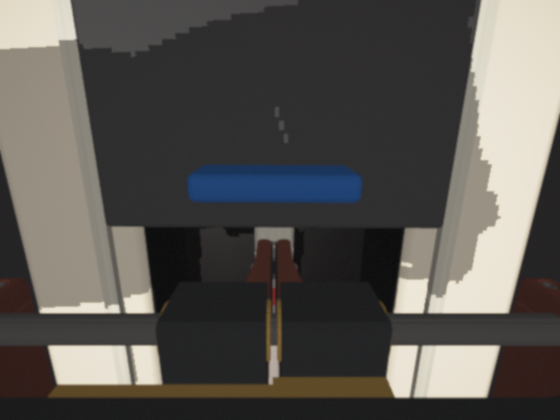

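The fingers (274,270) are clear of the cover's edge (row 228) and behind the standard's end.

Call:
{"name": "carry_out", "arguments": {
  "commands": [
    [0.012, 0, 0, 0, 0, 0],
    [0.01, 0, 0, 0, 0, 0],
    [0, 0, 0, 0, 0, 0]
  ]
}}

```text
t: 13.58
ee_pos: [544.6, 169.5, 120.1]
orientation: [1.243, 1.185, -1.247]
ft_force: [0.0, 0.8, -0.0]
width: 0.1
```

Call:
{"name": "carry_out", "arguments": {
  "commands": [
    [0, 0, 0.004, 0, 0, 0],
    [0, 0, 0.004, 0, 0, 0],
    [0, 0, 0, 0, 0, 0]
  ]
}}

```text
t: 13.95
ee_pos: [544.5, 161.2, 120.5]
orientation: [1.244, 1.185, -1.246]
ft_force: [1.1, -0.6, 0.6]
width: 0.1
```

Call:
{"name": "carry_out", "arguments": {
  "commands": [
    [0, 0, 0.003, 0, 0, 0],
    [0, 0, 0.003, 0, 0, 0],
    [0, 0, 0.003, 0, 0, 0]
  ]
}}

```text
t: 14.32
ee_pos: [544.2, 151.9, 120.9]
orientation: [1.244, 1.185, -1.246]
ft_force: [1.4, 1.3, -0.6]
width: 0.4
```

Run:
```python
from h import *
go(542,120,121,-2.8)
```

```text
ee [544.2 151.9 120.9] jaw -2.81 tilt [ 3.0e-04 -1.2e-03 -1.0e+00] 
shift mm (tool) [-0.1 -0.7 32. ] norm 32.0 turn deg [-0.01  0.07 -0.02] F [ 1.39  1.28 -0.62] w 0.4 t 14.32
```

Call:
{"name": "carry_out", "arguments": {
  "commands": [
    [0, 0, 0.005, 0, 0, 0],
    [0, 0, 0.005, 0, 0, 0],
    [0, 0, 0.005, 0, 0, 0],
    [0, 0, 0.005, 0, 0, 0],
    [0, 0, 0.005, 0, 0, 0],
    [0, 0, 0.005, 0, 0, 0],
    [0, 0, 0.005, 0, 0, 0],
    [0, 0, 0.004, 0, 0, 0]
  ]
}}

```text
t: 15.32
ee_pos: [542.0, 110.1, 121.0]
orientation: [1.245, 1.185, -1.246]
ft_force: [0.1, 1.3, -0.7]
width: 0.5
```

Run:
```python
from h import *
go(540.7,98,121,-2.8)
d=cam("wrist");cv2.imwrite("pics/w5.png",d["pixels"]);reds(d,140)
t=cam("top");reds(t,138)
s=cam("scene");hsv=cv2.cvtColor(s["pixels"],cv2.COLOR_BGR2HSV);cv2.imwrite("pics/s5.png",cv2.resize(s["pixels"][90:260,260:460],None,fx=3,fy=3,interpolation=3))
```

```text
ee [542.  110.1 121. ] jaw -2.82 tilt [ 0.     -0.0012 -1.    ] 
shift mm (tool) [-0.  -0.7 12.2] norm 12.2 turn deg [-0.02  0.07 -0.01] F [ 0.13  1.33 -0.73] w 0.5 t 15.32
```

View pics/s5.png

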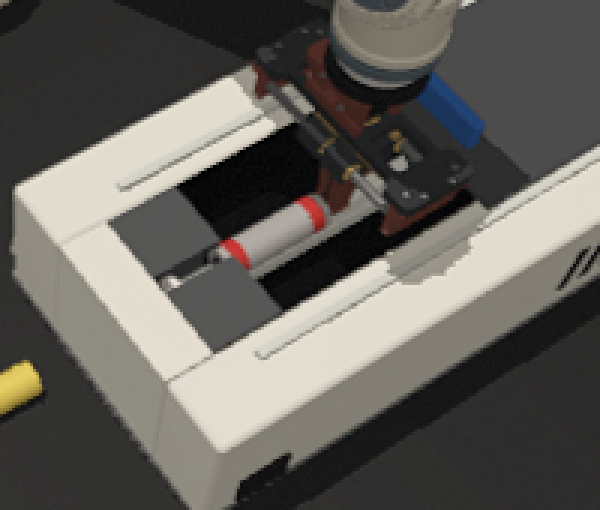

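The standard is pushed straight, its front just entering the hood mouth. Friction is about 1.3 N. From here I go slower.

Call:
{"name": "carry_out", "arguments": {
  "commands": [
    [0, 0, 0.003, 0, 0, 0],
    [0, 0, 0.003, 0, 0, 0],
    [0, 0, 0.003, 0, 0, 0],
    [0, 0, 0.003, 0, 0, 0]
  ]
}}

```text
t: 15.98
ee_pos: [541.5, 98.0, 121.0]
orientation: [1.245, 1.185, -1.245]
ft_force: [0.4, 1.0, -0.4]
width: 0.8
```

Call:
{"name": "carry_out", "arguments": {
  "commands": [
    [0, 0, 0.0015, 0, 0, 0],
    [0, 0, 0.0015, 0, 0, 0],
    [0, 0, 0.0015, 0, 0, 0],
    [0, 0, 0.0015, 0, 0, 0]
  ]
}}

```text
t: 16.48
ee_pos: [541.2, 91.5, 121.0]
orientation: [1.245, 1.185, -1.246]
ft_force: [-0.1, 0.9, -0.2]
width: 0.5
```

Call:
{"name": "carry_out", "arguments": {
  "commands": [
    [0, 0, 0.0015, 0, 0, 0],
    [0, 0, 0.0015, 0, 0, 0],
    [0, 0, 0.0015, 0, 0, 0],
    [0, 0, 0.0015, 0, 0, 0]
  ]
}}

```text
t: 16.98
ee_pos: [540.9, 85.2, 121.1]
orientation: [1.245, 1.185, -1.245]
ft_force: [0.4, 1.2, 0.4]
width: 0.2
```

Call:
{"name": "carry_out", "arguments": {
  "commands": [
    [0, 0, 0.0015, 0, 0, 0],
    [0, 0, 0.0015, 0, 0, 0],
    [0, 0, 0.0015, 0, 0, 0]
  ]
}}

```text
t: 17.35
ee_pos: [540.6, 80.3, 121.0]
orientation: [1.245, 1.185, -1.246]
ft_force: [0.8, 1.8, -0.6]
width: 0.5
```

Call:
{"name": "carry_out", "arguments": {
  "commands": [
    [0, 0, 0.0015, 0, 0, 0],
    [0, 0, 0.0015, 0, 0, 0],
    [0, 0, 0.0015, 0, 0, 0]
  ]
}}

```text
t: 17.73
ee_pos: [540.3, 75.5, 121.0]
orientation: [1.245, 1.185, -1.246]
ft_force: [-0.7, 0.2, 0.9]
width: 0.1
```

Call:
{"name": "carry_out", "arguments": {
  "commands": [
    [0, 0, 0.001, 0, 0, 0],
    [0, 0, 0.001, 0, 0, 0],
    [0, 0, 0.001, 0, 0, 0]
  ]
}}

```text
t: 18.1
ee_pos: [540.2, 72.3, 121.0]
orientation: [1.245, 1.185, -1.246]
ft_force: [-0.1, 1.9, -0.4]
width: 0.3
```

Call:
{"name": "carry_out", "arguments": {
  "commands": [
    [0, 0, 0.001, 0, 0, 0],
    [0, 0, 0.001, 0, 0, 0]
  ]
}}

```text
t: 18.35
ee_pos: [540.0, 70.2, 121.0]
orientation: [1.244, 1.185, -1.246]
ft_force: [-0.6, 0.7, -0.7]
width: 0.5
```

Call:
{"name": "carry_out", "arguments": {
  "commands": [
    [0, 0, 0.001, 0, 0, 0],
    [0, 0, 0.001, 0, 0, 0]
  ]
}}

```text
t: 18.6
ee_pos: [539.9, 68.0, 121.0]
orientation: [1.245, 1.185, -1.246]
ft_force: [0.4, 1.6, -0.0]
width: 0.2
```

Call:
{"name": "carry_out", "arguments": {
  "commands": [
    [0, 0, 0.001, 0, 0, 0],
    [0, 0, 0.001, 0, 0, 0]
  ]
}}

```text
t: 18.85
ee_pos: [539.8, 65.9, 121.0]
orientation: [1.245, 1.185, -1.246]
ft_force: [-0.0, 2.0, -1.0]
width: 1.1
```

Call:
{"name": "carry_out", "arguments": {
  "commands": [
    [0, 0, 0.001, 0, 0, 0],
    [0, 0, 0.001, 0, 0, 0]
  ]
}}

```text
t: 19.1
ee_pos: [539.9, 64.9, 121.1]
orientation: [1.247, 1.186, -1.245]
ft_force: [0.7, 7.9, 0.3]
width: 0.7
```

Call:
{"name": "carry_out", "arguments": {
  "commands": [
    [0, 0, 0.001, 0, 0, 0],
    [0, 0, 0.001, 0, 0, 0]
  ]
}}

```text
t: 19.35
ee_pos: [540.0, 64.9, 121.3]
orientation: [1.25, 1.187, -1.244]
ft_force: [0.1, 7.8, -0.1]
width: 0.8
```

Call:
{"name": "carry_out", "arguments": {
  "commands": [
    [0, 0, 0.001, 0, 0, 0],
    [0, 0, 0.001, 0, 0, 0]
  ]
}}

```text
t: 19.6
ee_pos: [540.1, 64.9, 121.3]
orientation: [1.254, 1.189, -1.243]
ft_force: [-1.2, 7.4, 0.3]
width: 0.5
```

The stop is rigid at about 7.7 N total, so about 6.4 N on the stop. I'll keep pressing a little longer.

Call:
{"name": "carry_out", "arguments": {
  "commands": [
    [0, 0, 0.001, 0, 0, 0],
    [0, 0, 0.001, 0, 0, 0],
    [0, 0, 0.001, 0, 0, 0],
    [0, 0, 0.001, 0, 0, 0]
  ]
}}

```text
t: 20.1
ee_pos: [540.3, 64.9, 121.5]
orientation: [1.26, 1.192, -1.24]
ft_force: [0.2, 7.6, -0.5]
width: 0.3
```

Call:
{"name": "carry_out", "arguments": {
  "commands": [
    [0, 0, 0.0008, 0, 0, 0],
    [0, 0, 0.0008, 0, 0, 0]
  ]
}}

```text
t: 20.35
ee_pos: [540.3, 65.1, 121.6]
orientation: [1.263, 1.193, -1.239]
ft_force: [0.2, 7.5, -0.1]
width: 0.6
```

Run:
```python
from h import *
go(540,64.9,200,-2.8)
```

```text
ee [540.3  65.1 121.6] jaw -3.1 tilt [ 0.0032  0.0165 -0.9999] 
shift mm (tool) [-78.4  -0.2  -1.1] norm 78.4 turn deg [-0.3  -0.95 -0.13] F [ 0.19  7.47 -0.13] w 0.6 t 20.35
```

Pressed home for over 1.2 s. I'll back off, rise and go behind the cover handle.

Call:
{"name": "carry_out", "arguments": {
  "commands": [
    [0, 0, -0.005, 0, -1, 0],
    [0, 0, -0.01, 0, 0, 0],
    [-0.03, 0, -0.005, 0, 0, 0],
    [-0.04, 0, 0, 0, 0, 0],
    [-0.03, 0, 0, 0, 0, 0],
    [0, 0, 0, 0, 0, 0]
  ]
}}

```text
t: 21.1
ee_pos: [541.4, 87.4, 223.9]
orientation: [1.245, 1.18, -1.248]
ft_force: [-0.2, -0.5, 0.5]
width: 0.3
```

Call:
{"name": "carry_out", "arguments": {
  "commands": [
    [0, 0, -0.03, 0, 0, 0],
    [0, 0, -0.045, 0, 0, 0],
    [0, 0, -0.045, 0, 0, 0],
    [0, 0, -0.03, 0, 0, 0],
    [0, 0, 0, 0, 0, 0]
  ]
}}

```text
t: 21.72
ee_pos: [546.9, 240.8, 216.7]
orientation: [1.239, 1.18, -1.255]
ft_force: [-0.3, -0.4, -0.6]
width: 0.5
```

Run:
```python
from h import *
go(549.5,262,168,-2.8)
d=cam("scene");hsv=cv2.cvtColor(d["pixels"],cv2.COLOR_BGR2HSV)
t=cam("top");w=cam("wrist")
o=np.zeros((600,800,3),np.uint8)
o[:300,:400]=cv2.resize(d["pixels"][60:240,260:500],(400,300));o[:300,400:]=cv2.resize(w["pixels"],(400,300));o[300:,:400]=cv2.resize(t["pixels"][120:270,60:260],(400,300),interpolation=3)
cv2.imwrite("pics/m6.png",o)
```

```text
ee [546.9 240.8 216.7] jaw -3.01 tilt [-0.0043 -0.0087 -1.    ] 
shift mm (tool) [ 48.5   1.7 -21.7] norm 53.2 turn deg [-0.21  0.51  0.22] F [-0.34 -0.39 -0.6 ] w 0.5 t 21.73
```

View pics/m6.png

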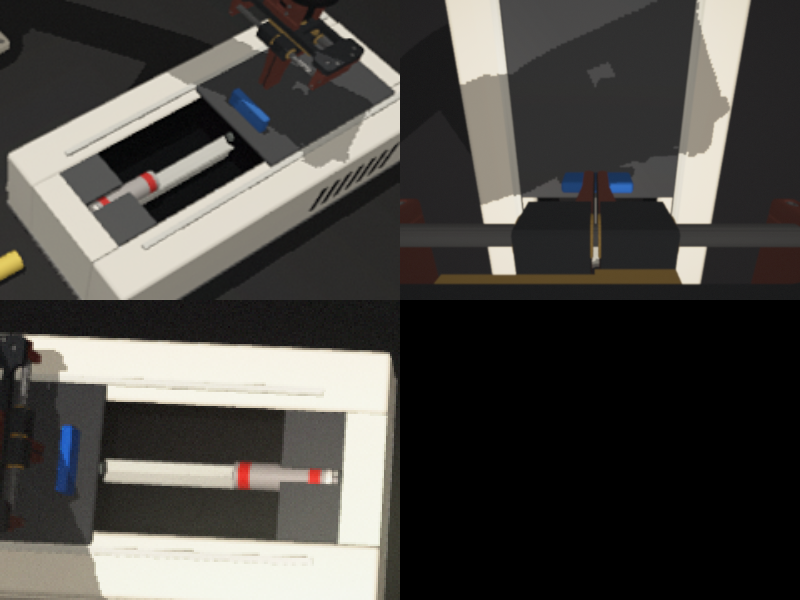

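The standard sits under the hood against the disc (lower-left view: collars at (243,475) and (315,477), disc just right of it). The fingers are above and behind the handle.

Call:
{"name": "carry_out", "arguments": {
  "commands": [
    [0, 0.0015, -0.022, 0, 0.5, 0.2],
    [0, 0, 0, 0, 0, 0]
  ]
}}

```text
t: 22.12
ee_pos: [550.2, 259.8, 217.0]
orientation: [1.252, 1.181, -1.252]
ft_force: [-0.9, -0.5, -0.0]
width: 0.5
```

Call:
{"name": "carry_out", "arguments": {
  "commands": [
    [0.02, 0, 0, 0, 0, 0],
    [0.018, 0, 0, 0, 0, 0],
    [0.006, 0, 0, 0, 0, 0],
    [0, 0, 0, 0, 0, 0]
  ]
}}

```text
t: 22.62
ee_pos: [550.8, 259.2, 171.9]
orientation: [1.253, 1.18, -1.252]
ft_force: [-0.0, -1.0, 0.2]
width: 0.3
```

Run:
```python
from h import *
go(548,237,169,-2.8)
```

```text
ee [550.8 259.2 171.9] jaw -3.37 tilt [ 9.e-04  1.e-04 -1.e+00] 
shift mm (tool) [ 2.9 -1.5 22.3] norm 22.5 turn deg [-0.57 -0.01 -0.05] F [-0.03 -0.95  0.16] w 0.3 t 22.62
```

Call:
{"name": "carry_out", "arguments": {
  "commands": [
    [0.001, -0.001, 0.006, -0.5, 0, 0],
    [0, 0, 0.006, 0, 0, 0],
    [0, 0, 0.005, 0, 0, 0],
    [0, 0, 0.005, 0, 0, 0],
    [0, 0, 0.008, 0, 0, 0],
    [0, 0, 0.01, 0, 0, 0],
    [0, 0, 0.01, 0, 0, 0],
    [0, 0, 0.01, 0, 0, 0]
  ]
}}

```text
t: 23.62
ee_pos: [547.3, 196.5, 172.5]
orientation: [1.249, 1.185, -1.242]
ft_force: [0.2, 2.4, -0.5]
width: 0.3
```

Call:
{"name": "carry_out", "arguments": {
  "commands": [
    [0, 0, 0.012, 0, 0, 0],
    [0, 0, 0.012, 0, 0, 0],
    [0, 0, 0.012, 0, 0, 0],
    [0, 0, 0.012, 0, 0, 0],
    [0, 0, 0.012, 0, 0, 0],
    [0, 0, 0.012, 0, 0, 0]
  ]
}}

```text
t: 24.38
ee_pos: [543.1, 119.2, 172.5]
orientation: [1.249, 1.185, -1.243]
ft_force: [-0.6, 1.8, -0.7]
width: 0.7
```

Run:
```python
from h import *
go(538,30,170,-2.8)
```

```text
ee [543.1 119.2 172.5] jaw -2.86 tilt [ 0.003   0.0024 -1.    ] 
shift mm (tool) [ 2.2 -0.7 89.3] norm 89.4 turn deg [-0.06 -0.15 -0.16] F [-0.59  1.83 -0.68] w 0.7 t 24.38
```

Call:
{"name": "carry_out", "arguments": {
  "commands": [
    [0, 0, 0.012, 0, 0, 0],
    [0, 0, 0.012, 0, 0, 0],
    [0, 0, 0.012, 0, 0, 0],
    [0, 0, 0.012, 0, 0, 0],
    [0, 0, 0.012, 0, 0, 0],
    [0, 0, 0.012, 0, 0, 0],
    [0, 0, 0.008, 0, 0, 0]
  ]
}}

```text
t: 25.25
ee_pos: [538.5, 33.2, 172.4]
orientation: [1.249, 1.185, -1.243]
ft_force: [-1.1, 2.0, 1.6]
width: -0.0
```

Call:
{"name": "carry_out", "arguments": {
  "commands": [
    [0, 0, 0.005, 0, 0, 0],
    [0, 0, 0.005, 0, 0, 0],
    [0, 0, 0.004, 0, 0, 0]
  ]
}}

```text
t: 25.62
ee_pos: [537.7, 18.1, 172.4]
orientation: [1.249, 1.185, -1.243]
ft_force: [-1.2, 1.9, 0.4]
width: 0.8
```

Call:
{"name": "carry_out", "arguments": {
  "commands": [
    [0, 0, 0.003, 0, 0, 0],
    [0, 0, 0.003, 0, 0, 0],
    [0, 0, 0.002, 0, 0, 0]
  ]
}}

```text
t: 26.0
ee_pos: [537.4, 10.7, 172.4]
orientation: [1.251, 1.186, -1.243]
ft_force: [-1.5, 14.1, 0.3]
width: 0.4
```

Call:
{"name": "carry_out", "arguments": {
  "commands": [
    [0, 0, 0.002, 0, 0, 0],
    [0, 0, 0.002, 0, 0, 0],
    [0, 0, 0.002, 0, 0, 0]
  ]
}}

```text
t: 26.38
ee_pos: [537.5, 10.8, 172.5]
orientation: [1.262, 1.192, -1.239]
ft_force: [0.1, 11.4, 1.0]
width: 0.7
```

The cover reached a hard stop at the expected place. Backing off.

Call:
{"name": "carry_out", "arguments": {
  "commands": [
    [0, 0, -0.006, 0, -1, 0],
    [0, 0, -0.015, 0, 0, 0],
    [-0.04, 0, -0.01, 0, 0, 0],
    [-0.05, 0, -0.03, 0, 0, 0],
    [-0.05, 0, -0.05, 0, 0, 0],
    [0, 0, -0.05, 0, 0, 0],
    [0, 0, -0.05, 0, 0, 0],
    [0, 0, 0, 0, 0, 0]
  ]
}}

```text
t: 27.38
ee_pos: [549.2, 225.2, 310.5]
orientation: [1.248, 1.176, -1.245]
ft_force: [0.7, -0.1, 1.0]
width: 0.7
```

Run:
```python
from h import *
o=ctrl.get_obs();print(o["ee_pos"].round(1),np.round(o["ft_force"],1),o["t"])
for n in("top","scene"):
    d=cam(n);hsv=cv2.cvtColor(d["pixels"],cv2.COLOR_BGR2HSV)
    bl=((abs(hsv[...,0].astype(int)-110)<12)&(hsv[...,1]>150)&(hsv[...,2]>90)).astype(np.uint8)
    k,l,s,c=cv2.connectedComponentsWithStats(bl)
    for i in range(1,k):
        if 60<s[i,4]<1000: print(n,c[i].round(1),onz(d,*c[i],187).round(1))
    if n=="top": a=cv2.resize(d["pixels"][110:300,60:400],None,fx=2.2,fy=2.2,interpolation=3);cv2.imwrite("pics/f.png",a)
```

```text
[549.2 225.2 310.5] [ 0.7 -0.1  1. ] 27.375
top [321.  124.2] [ 706.3 -255.9  187. ]
top [201.3 204.7] [536.4  -7.4 187. ]
top [522.7 299. ] [ 342.5 -655.3  187. ]
scene [497.7  29.6] [453.7 646.6 187. ]
scene [333.8 167.4] [541.8 -13.3 187. ]
scene [ 24.1 301.9] [ 435.1 -684.7  187. ]
scene [295.9 318.1] [ 761.8 -288.7  187. ]
```

View pics/f.png

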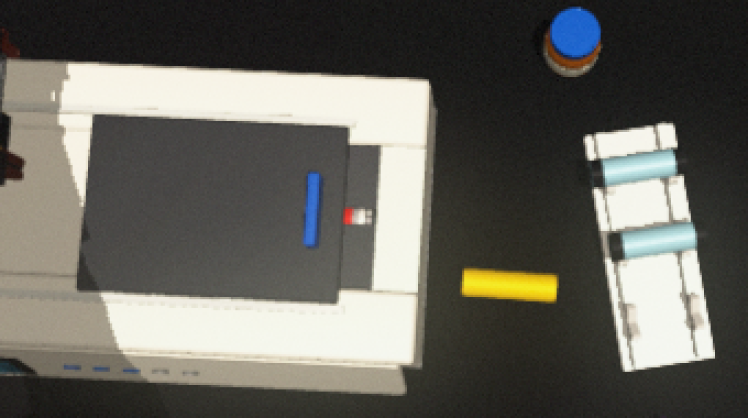

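The cover is shut: the handle is at y≈−7, expected −8.5, and it met a hard stop. The standard's red collar and the white disc are still touching in the slot at (350–370,216). The glass tubes and jar have not moved.

```bash
python3 -c "
from workcell import ctrl
print(ctrl.close_job())"
```

```text
the job is handed in; nothing more can be done
None
```

The polarimeter is loaded and its cover is shut, and I handed the job in at about 27 s of the 69 s allowed. It gave no verdict, so what follows is from my own checks.

- **Standard:** I took the red-collared standard from the rack, laid it in the trough and pushed it along with closed fingers. It met the rigid stop at TCP y ≈ 65 mm. I pressed there for about 1.2 s at roughly 7.5 N on the wrist, of which about 6 N was on the stop after sliding friction. Forces were only read at the end of each call, so I did not see any short peaks in between.
- **Cover:** I pushed it by its handle until it hit a hard stop, with the wrist showing 11–14 N. The top camera puts the handle at y ≈ −7 mm and the scene camera at −13 mm, against −8.5 mm expected. The two cameras disagreed by a similar amount before the move.
- **Last picture:** The standard's front collar and the disc were still together in the sight slot. The glass tubes, the jar and the look-alikes in view were in place, and the arm was clear of everything.

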